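Stand the turned column on the bench stand

TASK

Take the collared steel column that leans in one of the two sloping rests and stand it upright on its foot in the middle of the low steel stand, set down without dropping it, then let go and see that it stays there still, without wobble. Leave the plain bar in the other rest and the finished column that already stands on the bench where they are.

Things in the scene. Friction and masses are not known exactly. Their poses are not given: they have to be found in the camera images.
- column: Loose round steel column, 165 mm long, 0.4 kg. Origin: centre of its flat foot (34 mm across); z: foot to top. From the foot: shaft 27 to 34 mm across to 104 mm, collar 46 mm across to 121 mm, then a neck 26 mm across to 163 mm, to grip. It starts leaning 35 degrees from vertical, top towards the robot (-x, up to 30 degrees to either side), foot 36 mm above the bench, in a rest like the bar's.
- stand_top (a point): Centre of the top face of the low steel stand, 45 mm above the bench: a flat dark plate 130 (x) by 150 (y) mm, 10 mm thick, on two feet, fixed to the bench, level, marked with two thin centre lines that cross at this point. z is up.
- bar: Bystander: plain round steel bar, 34 mm across, 165 mm long, loose, no collar, leaning in the other rest. Origin: centre of its lower end; z along it, upwards. Both rests are fixed and alike: a dark steel trough 49 mm wide under the lower 102 mm of the part, side walls up to its axis, a stop plate under its foot, a base 140 x 80 mm. Open above: a part lifts out straight up.
- finished: Bystander: a finished column of the same shape and size as the one to move, loose, already standing upright on the bench beyond the stand. Origin: centre of its foot; z up.
Not all that is in view belongs to the job. Leave any pink look-alike of the column alone. What is shaped like the part that bears stand_top but red is not meant.

How it is judged:
By the outcome, as a careful person would: the job done as asked, in the order asked, and still so for the second after the job is handed in, with the robot touching nothing.
It also fails if it takes over 35 s, if anything falls off the work surface, if the arm or the gripper's body presses on something with over 40 N, if the wrist force passes 120 N, or if a joint passes its speed limit or range.

ROBOT

A 6-joint arm with a two-finger parallel gripper is mounted at the origin on the work surface. World frame = base frame: x ahead of the robot, y to its left, z up, the work surface at z = 0. Lengths are in m, angles in rad, forces in N, time in s.
With the tool pointing down it reaches from about 0.35 to 0.775 m from the base axis. Payload 5.5 kg.
Tool frame: the origin (TCP) lies at the very end of the fingers, on their centre line; the grasp point (between the pads) lies 19 mm behind it; z points along the fingers, y is the line along which they close (so a half turn about z gives the same grasp; the last joint's range is limited). The gripper opens to 85 mm and grips with 20 to 120 N. Pads are 22 mm wide; open, the fingers measure 114 mm over their backs; the gripper's body (76 mm by 85 mm) begins 54 mm behind the grasp point. The pads swing forward as they close: fully open they stand 13 mm farther back than shut.
Start: joints at [-0.14, 0.313, 0.046, 1.304, 0, 1.431], TCP at [0.575, -0, 0.231] pointing down, gripper open.
Joint ranges: [-2.76, 2.76], [-0.86, 1.69], [-1.03, 1.26], [-2.2, 2.34], [-1.47, 1.5], [-3.14, 3.14]. Speed limits (rad/s): [2.57, 2.57, 3.14, 3.14, 3.14, 3.14].

INTERFACE

Orientations are given as a unit quaternion [w, x, y, z].
In Python, from workcell import env, viewer, nets gives the robot as it stands. The module is installed in compiled form; this text tells all that it offers.
- The arm moves only by the shell command python3 -m creep 'ROWS' [OPENING] [FORCE]. ROWS is a JSON list of rows, 1 to 8 of them, each an object with the fields pos (a list: dx, dy, dz in a scale on which 1.0 is 0.8 m), turn_vec (a list: a rotation vector rx, ry, rz in shares of pi rad (1.0 is pi rad)); a field left out counts as zero; each row is the pose to reach, as a shift and turn from the pose commanded when the command began, along the tool's axes at that moment; what a row does not reach only later rows make up. A row lasts 1/8 s, in which the tool goes at most 0.0625 m and 0.188 rad, less where a joint would pass 70% of its speed; a pose out of reach is approached as far as the arm can. OPENING is the finger opening in m, set as the command begins (- or left out keeps the last). The fingers move at their own pace and stop on an object; FORCE is the grip in N (left out, the last holds). Time passes only in rows, so rows that do not move let the fingers close. It prints the time, the measured TCP pose, the force, the opening and the grip force at its end. Input that does not fit is refused with a message, and nothing moves.
- env.get_state(): the state, without advancing time (a new reading comes with each control period).
- viewer.read_camera(name): name is "scene" or "side" or "wrist"; returns a dict with "image" (420x560x3 uint8, red, green, blue), "K" (3x3 intrinsics, pixels), "R" (3x3) and "t" (3): a world point X has camera coordinates R X + t. Camera axes: x right, y down, z forward; pixel columns grow to the right and rows downward; lengths in m; the calibration is good to about 2 mm. The wrist camera is an equidistant fisheye: a pixel r from the principal point sees the ray r / f radians off the axis. A picture is of the moment at which its call begins. There is no depth.
- env.hand_in(): hands the job in; it is judged then, once.
Trained networks look in a picture, given as the dict that the camera call returned (one of the last four; its "shot" number tells which), for a name from the list of things; names that differ only in an ending like _2 or _b are one class to them, and where a whole thing is asked for, a point or a joint stands for the part that bears it (a point fixed in the world has none). Each returns a list of dicts, best first, with "confidence" (0 to 1); they miss things now and then, are a little off and sometimes report something else, mostly with a low value. They report only what shows in the picture. A call takes as long as a camera call. They do not tell look-alikes from the thing itself.
- nets.outline_of(label, picture): "region" (420x560 bool, what is visible of it) and "box" ([left, top, right, bottom] in pixels, round what is visible of it).
The state is a dict: "clock": time; "joint_pos": joint angles; "qvel": joint speeds; "tau": joint torques, N m; "tcp_pos": TCP position; "orientation": TCP orientation; "wrist_force": force on the tool from outside, world axes, zero at the start; "ft_torque": the same for the moment, N m; "finger_gap": finger opening in m; "grip_force": force on a finger pad.
Only numpy, scipy, OpenCV 4.12 (cv2) and the standard library are available. Lean on these libraries where they do the work, as an engineer would, in place of code of your own. Each camera call takes 0.05 s, during which the arm holds its last target. There are 200 camera calls.

## Working session

There is one attempt and no reset: what is moved stays moved. The work goes in short steps, Python scripts to look and compute and a shell command to move; the robot and the scene stay as the last step left them, time stands still between calls to the robot, and variables do not carry over. Pictures are saved under pics/ and viewed, at most 10 in all, crops included, and the job is handed in when it is done.

```bash
mkdir -p pics; cat > look.py <<'E'
import numpy as np, cv2
from workcell import env, viewer, nets
def shot(name, fn=None):
    p=viewer.read_camera(name)
    if fn: cv2.imwrite('pics/'+fn, p['image'][:,:,::-1])
    return p
E
python3 - <<'E'
from look import *
ims=[]
for n in ['scene','side']:
    p=shot(n); ims.append(p['image'])
    print(n,p['K'].round(1).tolist(),p['R'].round(3).tolist(),p['t'].round(3).tolist())
    for l in ['column','stand_top','bar','finished']:
        for d in nets.outline_of(l,p)[:4]: print(l,round(d['confidence'],2),d['box'])
    cv2.imwrite('pics/%s0.png'%n,p['image'][:,:,::-1])
print(env.get_state())
E
```

```text
scene [[409.6, 0.0, 282.0], [0.0, 409.6, 208.9], [0.0, 0.0, 1.0]] [[-0.436, 0.9, -0.017], [0.535, 0.244, -0.809], [-0.724, -0.362, -0.588]] [0.149, -0.255, 1.589]
column 0.85 [303.6, 194.0, 338.1, 259.4]
column 0.76 [361.8, 221.9, 423.2, 252.0]
stand_top 0.66 [227.4, 187.0, 287.5, 229.2]
bar 0.77 [171.8, 148.4, 189.9, 203.3]
finished 0.7 [205.3, 193.4, 227.0, 250.2]
side [[531.3, 0.0, 289.7], [0.0, 531.3, 215.5], [0.0, 0.0, 1.0]] [[-0.823, -0.568, 0.009], [-0.402, 0.571, -0.716], [0.402, -0.593, -0.698]] [0.495, 0.178, 1.338]
column 0.67 [224.8, 198.4, 249.1, 220.7]
column 0.62 [219.5, 269.6, 268.3, 318.5]
stand_top 0.94 [287.6, 175.3, 351.1, 226.9]
stand_top 0.93 [310.4, 227.8, 385.0, 291.6]
bar 0.95 [322.2, 114.0, 362.8, 153.6]
finished 0.67 [269.2, 134.2, 280.6, 180.0]
{'clock': 0.5, 'joint_pos': array([-1.39606741e-01,  3.13229973e-01,  4.60610622e-02,  1.30359233e+00,
       -1.45672402e-05,  1.43119448e+00]), 'qvel': array([ 0.00043556, -0.00108804,  0.0004086 , -0.00042399,  0.00022987,
        0.00083421]), 'tau': array([-1.44158323e-03, -4.79994428e+01,  2.98537928e+01,  1.91793180e-03,
       -1.30114995e-04,  1.28077453e-06]), 'tcp_pos': array([ 5.75024339e-01, -2.13408056e-05,  2.31290163e-01]), 'orientation': array([1.83940962e-05, 7.07108513e-01, 7.07105049e-01, 4.74134957e-06]), 'wrist_force': array([ 0.46805767, -0.26982899,  0.34531209]), 'ft_torque': array([ 0.03547993, -0.02091537,  0.06396552]), 'grip_force': 0.0, 'finger_gap': 0.085253293461512}
```

View pics/scene0.png

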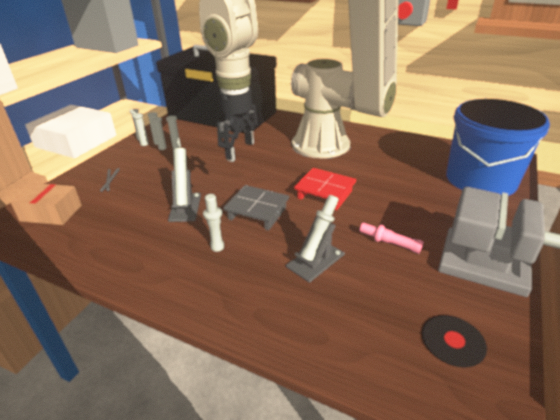

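View pics/side0.png

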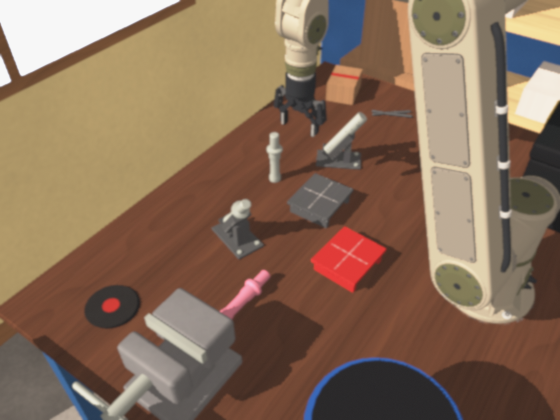

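The column could be confused with: the grey collared column leaning at scene (320,225) / side (240,215), the pink look-alike lying at scene (392,238) / side (247,292), the finished column standing at scene (214,222) / side (275,157), and the plain bar at scene (180,178) / side (345,135). I choose the first: grey, collared and leaning in a rest. For the stand I choose the dark one, scene (257,203) / side (322,195), not the red one at scene (326,185) / side (350,255).

```bash
python3 - <<'E'
from look import *
a=cv2.imread('pics/scene0.png')[187:282,280:350]; b=cv2.imread('pics/side0.png')[190:260,205:270]
w=shot('wrist'); print(w['K'].round(1).tolist(),w['R'].round(3).tolist(),w['t'].round(3).tolist())
for l in ['column','stand_top']:
    for d in nets.outline_of(l,w)[:4]: print(l,round(d['confidence'],2),d['box'])
A=cv2.resize(a,None,fx=6,fy=6,interpolation=2)
B=cv2.resize(b,None,fx=5,fy=5,interpolation=2)
c=np.zeros((600,760,3),np.uint8); c[:570,:420]=A; c[:350,425:750]=B
cv2.imwrite('pics/crop1.png',c); cv2.imwrite('pics/wrist0.png',w['image'][:,:,::-1])
E
```

```text
[[325.2, 0.0, 280.4], [0.0, 325.2, 208.6], [0.0, 0.0, 1.0]] [[1.0, 0.0, 0.0], [0.0, -0.945, 0.328], [0.0, -0.328, -0.945]] [-0.574, -0.043, 0.38]
column 0.55 [144.6, 112.8, 271.2, 247.2]
stand_top 0.92 [147.2, 113.8, 270.8, 252.8]
stand_top 0.76 [22.1, 2.2, 124.2, 132.5]
```

View pics/crop1.png

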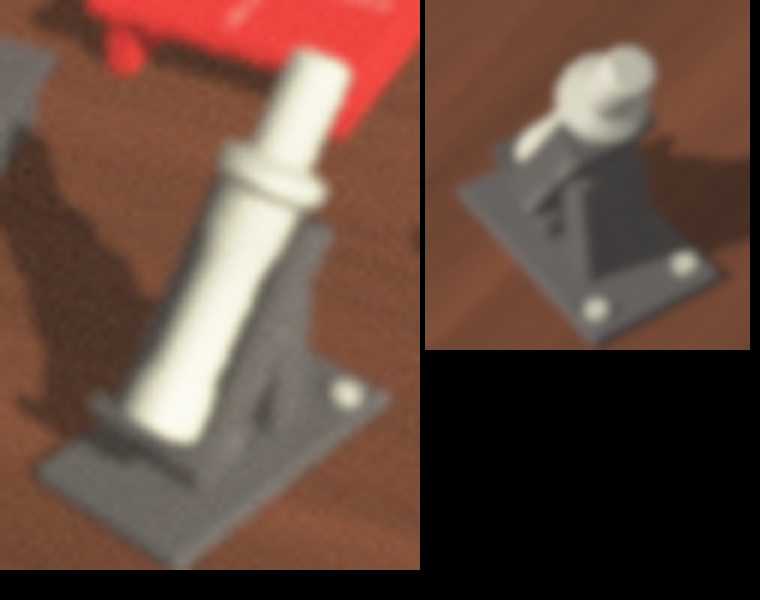

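View pics/wrist0.png

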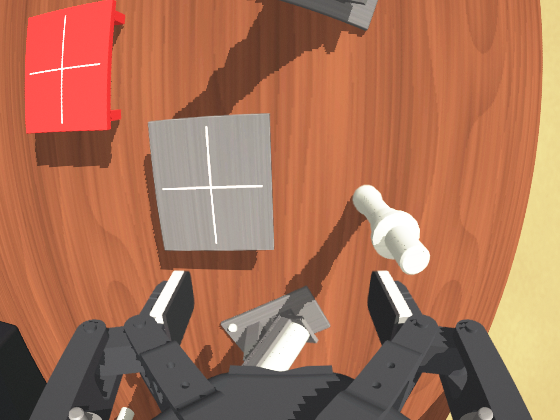

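The crop confirms the choice: a grey-white column with a collar (scene ≈ (325,217), side ≈ (239,209)), foot low at scene ≈ (307,258), top at scene ≈ (334,197). The wrist view shows the dark stand's cross at (211,187). The white piece at wrist (285,350), partly hidden by the gripper, is the plain bar in its rest. The finished column stands at (398,230).

```bash
cat >> look.py <<'E'
from scipy.optimize import minimize, least_squares
def proj(p,X):
    c=np.atleast_2d(X)@p['R'].T+p['t']; K=p['K']
    if p.get('fish'):
        r=np.hypot(c[:,0],c[:,1]); th=np.arctan2(r,c[:,2]); s=(th/np.maximum(r,1e-9))[:,None]; q=c[:,:2]*s
    else: q=c[:,:2]/c[:,2:]
    return q*[K[0,0],K[1,1]]+K[:2,2]
def cam(n):
    p=shot(n); p['fish']=(n=='wrist'); return p
PR=[(0,.017),(.02,.017),(.052,.0137),(.084,.015),(.104,.016),(.104,.023),(.121,.023),(.121,.013),(.163,.013),(.165,.012)]
def axes(q):
    t,a=q[3],q[4]; z=np.array([np.sin(t)*np.cos(a),np.sin(t)*np.sin(a),np.cos(t)])
    u=np.cross(z,[0.3,1,0.2]); u/=np.linalg.norm(u); return z,u,np.cross(z,u)
def sil(p,q,box,S,zmin=0,prof=PR):
    z,u,v=axes(q); th=np.linspace(0,2*np.pi,24,endpoint=False)
    ring=np.cos(th)[:,None]*u+np.sin(th)[:,None]*v
    m=np.zeros(((box[3]-box[1])*S,(box[2]-box[0])*S),np.uint8)
    P=[( (proj(p,np.array(q[:3])+h*z+r*ring)-box[:2]+.5)*S*16).astype(np.int32) for h,r in prof if h>=zmin]
    for A,B in zip(P,P[1:]): cv2.fillConvexPoly(m,cv2.convexHull(np.vstack([A,B])),255,lineType=cv2.LINE_AA,shift=4)
    return m
def white(p,box,S):
    i=p['image'][box[1]:box[3],box[0]:box[2]]
    h=cv2.cvtColor(i,cv2.COLOR_RGB2HSV)
    return cv2.resize(i,None,fx=S,fy=S,interpolation=cv2.INTER_LINEAR)
def tri(obs,x0):
    f=lambda X: np.concatenate([(proj(p,X)[0]-c)/p['K'][0,0]*1000 for p,c in obs])
    r=least_squares(f,x0); return r.x, r.fun.round(2)
E
python3 - <<'E'
from look import *
ps={n:cam(n) for n in ['scene','side','wrist']}
# stand
pts={'scene':(227,187,288,230),'side':(287,175,352,227),'wrist':(150,116,270,250)}
obs=[]
for n,(l,t,r,b) in pts.items():
    i=ps[n]['image'][t:b,l:r].astype(int); g=cv2.cvtColor(i.astype(np.uint8),cv2.COLOR_RGB2GRAY).astype(float)
    sat=i.max(2)-i.min(2)
    th={'scene':110,'side':120,'wrist':215}[n]
    d=g-cv2.medianBlur(g.astype(np.uint8),15); m=(d>25)&(sat<35)
    y,x=np.where(m); 
    # ransac-free: lines through mask by Hough
    c=(x.mean()+l,y.mean()+t); print(n,m.sum(),np.round(c,1)); obs.append((ps[n],np.array(c)))
print('stand',tri(obs,[.5,0,.04]))
# column
S=4; tot=[]
for n,box,zm in [('scene',(285,187,350,275),0),('side',(205,190,270,260),.104)]:
    p=ps[n]; i=p['image'][box[1]:box[3],box[0]:box[2]]; g=cv2.resize(i,None,fx=S,fy=S,interpolation=cv2.INTER_LINEAR).astype(int)
    m=((g.min(2)>125)&(g.max(2)-g.min(2)<60)).astype(np.uint8)
    nl,lab,st,ce=cv2.connectedComponentsWithStats(m); k=1+st[1:,4].argmax(); m=(lab==k).astype(float)
    print(n,st[k],ce[k]); tot.append((p,box,zm,m))
def cost(q,full=False):
    e=[]
    for p,box,zm,m in tot:
        s=sil(p,q,box,S,zm)/255.
        if zm: # ignore shaft region (partly occluded)
            w=np.ones_like(s); sh=sil(p,q,box,S,0)/255.; w[(sh>0.5)&(s<0.5)]=0
            e.append((abs(s-m)*w).sum())
        else: e.append(abs(s-m).sum())
    return e if full else sum(e)
best=None
for a in np.radians([150,180,210]):
  # start: intersection guess
  q0,_=tri([(ps['scene'],np.array([325.5,216.7])),(ps['side'],np.array([239.5,209]))],[.6,.1,.1])
  t=np.radians(35); z=np.array([np.sin(t)*np.cos(a),np.sin(t)*np.sin(a),np.cos(t)])
  x0=np.r_[q0-.112*z,t,a]
  r=minimize(cost,x0,method='Nelder-Mead',options=dict(initial_simplex=x0+np.vstack([np.zeros(5),np.diag([.01,.01,.01,.1,.2])]),maxiter=600))
  print(q0.round(4),r.fun,cost(r.x,True),r.x[:3].round(4),np.degrees(r.x[3:]).round(1))
  if best is None or r.fun<best.fun: best=r
np.save('col.npy',best.x)
z=axes(best.x)[0]; print('axis',z.round(3),'grasp142',(best.x[:3]+.142*z).round(4))
E
```

```text
scene 99 [256.2 200.9]
side 96 [320.5 196. ]
wrist 603 [211.8 183.3]
stand (array([ 0.5008349 , -0.00257806,  0.04319167]), array([ 2.4 ,  0.84, -2.12,  0.18, -0.18,  0.99]))
scene [   66    36   145   262 12827] [140.36064551 168.1130428 ]
side [  71   38  111   92 4698] [131.38505747  79.51170711]
[0.5928 0.2409 0.1279] 3469.607843137255 [np.float64(1844.8901960784312), np.float64(1624.7176470588236)] [0.6501 0.2196 0.031 ] [ 32.5 160.9]
[0.5928 0.2409 0.1279] 3199.2 [np.float64(1801.964705882353), np.float64(1397.2352941176468)] [0.6666 0.2257 0.0439] [ 40.1 167.2]
[0.5928 0.2409 0.1279] 3448.7960784313727 [np.float64(1865.5882352941176), np.float64(1583.207843137255)] [0.6729 0.2277 0.0482] [ 43.4 169.5]
axis [-0.628  0.143  0.765] grasp142 [0.5774 0.246  0.1525]
```

The manual's scale: shifts go in shares of 0.8 m and turns go in shares of pi rad. Converting my numbers, 0.12 m is 0.15, -0.05 m is -0.0625.

```bash
python3 -m creep '[{"pos": [0.05,0,-0.025]},{"pos": [0.1,0,-0.05]},{"pos": [0.15,0,-0.0625]},{"pos": [0.15,0,-0.0625]}]' 0.085
python3 - <<'E'
from look import *
w=shot('wrist','wrist1.png'); print(w['R'].round(3).tolist(),w['t'].round(4).tolist())
for l in ['column','stand_top']:
    for d in nets.outline_of(l,w)[:3]: print(l,round(d['confidence'],2),d['box'])
np.savez('w1.npz',**{k:w[k] for k in ['image','K','R','t']})
E
```

```text
clock: 1.3
tcp_pos: [0.5753, 0.1225, 0.2824]
orientation: [0.001, 0.706, 0.708, 0.001]
wrist_force: [-0.9, -0.2, -0.3]
finger_gap: 0.0849
grip_force: 0.0
[[1.0, 0.004, 0.003], [0.003, -0.945, 0.327], [0.004, -0.327, -0.945]] [-0.5753, 0.0541, 0.467]
column 0.8 [182.7, 0.0, 202.9, 29.1]
column 0.79 [251.8, 33.0, 355.8, 106.0]
stand_top 0.91 [170.4, 207.8, 271.3, 309.4]
```

View pics/wrist1.png

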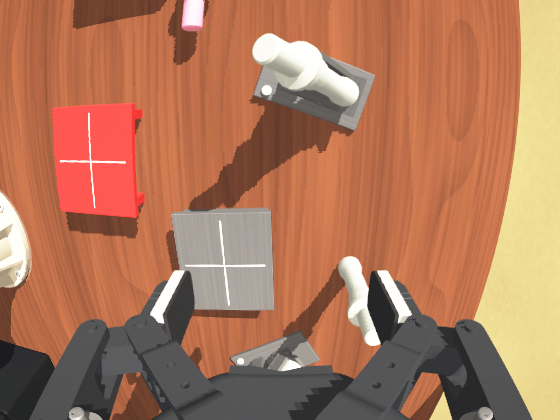

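The wrist picture shows the column with its top at (267,48), collar at (300,65) and foot at (345,93). The dark stand's cross is at (224,266), and it was at (211,187) before. Next I fit the pose from all three views.

```bash
cat > fit.py <<'E'
from look import *
S=4
def wmask(p,box,mn):
    i=p['image'][box[1]:box[3],box[0]:box[2]]; g=cv2.resize(i,None,fx=S,fy=S,interpolation=cv2.INTER_LINEAR).astype(int)
    m=((g.min(2)>mn)&(g.max(2)-g.min(2)<60)).astype(np.uint8)
    nl,lab,st,ce=cv2.connectedComponentsWithStats(m); k=1+st[1:,4].argmax(); return (lab==k).astype(float)
def cost(q,tot,full=False):
    e=[]
    for p,box,zm,m in tot:
        s=sil(p,q,box,S,zm)/255.; w=np.ones_like(s)
        if zm: sh=sil(p,q,box,S,0)/255.; w[(sh>0.5)&(s<0.5)]=0
        e.append((abs(s-m)*w).sum()/m.sum())
    return np.round(e,3) if full else sum(e)
def fit(x0,tot,free=5):
    f=lambda v: cost(np.r_[v[:2],.036,np.radians(35),v[2]],tot) if free==3 else cost(v,tot)
    v0=np.array(x0)[[0,1,4]] if free==3 else np.array(x0)
    d=[.01,.01,.1] if free==3 else [.008,.008,.008,.06,.1]
    r=minimize(f,v0,method='Nelder-Mead',options=dict(initial_simplex=v0+np.vstack([np.zeros(len(v0)),np.diag(d)]),maxiter=500))
    q=np.r_[r.x[:2],.036,np.radians(35),r.x[2]] if free==3 else r.x
    return q,r.fun
E
python3 - <<'E'
from fit import *
w=dict(np.load('w1.npz')); w['fish']=True
ps={n:cam(n) for n in ['scene','side']}
tot=[]
vis=[]
for p,box,zm,mn in [(ps['scene'],(285,187,350,275),0,125),(ps['side'],(205,190,270,260),.104,125),(w,(235,25,385,140),0,150)]:
    tot.append((p,box,zm,wmask(p,box,mn)))
x0=[.66,.223,.036,np.radians(35),np.radians(165)]
for name,T,fr in [('all5',tot,5),('all3',tot,3),('scene+wrist5',[tot[0],tot[2]],5),('wrist3',[tot[2]],3),('side+wrist5',tot[1:],5)]:
    q,f=fit(x0,T,fr); z=axes(q)[0]
    print(name,round(f,3),cost(q,tot,True),q[:3].round(4),np.degrees(q[3:]).round(1),'axis',z.round(3),'g147',(q[:3]+.147*z).round(4))
    if name=='all5':
        np.save('col.npy',q)
        im=[]
        for p,box,zm,m in tot:
            i=cv2.resize(p['image'][box[1]:box[3],box[0]:box[2],::-1],None,fx=S,fy=S)
            c,_=cv2.findContours((sil(p,q,box,S,zm)>127).astype(np.uint8),0,2); cv2.drawContours(i,c,-1,(0,0,255),1)
            c,_=cv2.findContours(m.astype(np.uint8),0,2); cv2.drawContours(i,c,-1,(0,255,0),1); im.append(cv2.resize(i,None,fx=.9,fy=.9) if 0 else i)
        H=600; c=np.zeros((600,800,3),np.uint8)
        a,b,d=im; d=cv2.resize(d,(500,383)); b=cv2.resize(b,(200,215))
        c[:a.shape[0],:a.shape[1]]=a; c[:383,270:770]=d; c[385:600,300:500]=b; cv2.imwrite('pics/fit1.png',c)
# stand cross from the two wrist places (start pose + now)
w0={'image':None,'K':w['K'],'R':np.array([[1,0,0],[0,-.945,.328],[0,-.328,-.945]]),'t':np.array([-.574,-.043,.380]),'fish':True}
print('stand', tri([(w0,np.array([211.5,187.3])),(w,np.array([224,265.5]))],[.5,0,.04]))
E
```

```text
all5 0.757 [0.156 0.262 0.338] [0.6539 0.2206 0.0355] [ 35.2 163.1] axis [-0.551  0.168  0.818] g147 [0.5729 0.2452 0.1557]
all3 0.761 [0.168 0.261 0.333] [0.6534 0.2207 0.036 ] [ 35.  163.2] axis [-0.549  0.166  0.819] g147 [0.5727 0.2451 0.1564]
scene+wrist5 0.414 [0.128 0.532 0.286] [0.6518 0.2196 0.0315] [ 35.3 162.2] axis [-0.55   0.176  0.816] g147 [0.571  0.2456 0.1515]
wrist3 0.299 [0.217 0.314 0.299] [0.6516 0.2185 0.036 ] [ 35.  162.1] axis [-0.546  0.176  0.819] g147 [0.5713 0.2444 0.1564]
side+wrist5 0.619 [0.193 0.273 0.346] [0.6568 0.2214 0.0393] [ 36.9 164.9] axis [-0.58   0.156  0.8  ] g147 [0.5715 0.2444 0.1569]
stand (array([ 0.50047611, -0.00579905,  0.045765  ]), array([-1.64,  0.29,  2.07, -0.43]))
```

View pics/fit1.png

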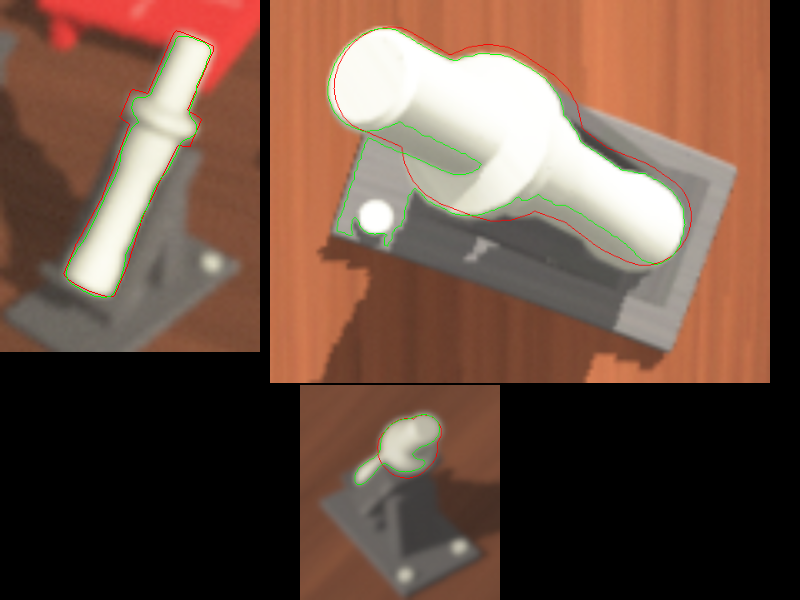

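The overlay shows the model outline matching the column in all three views to 1–2 mm, with the foot at z ≈ 36 mm and 35° tilt, as described. Now I compute the pre-grasp pose.

```bash
cat > rel.py <<'E'
from look import *
from scipy.spatial.transform import Rotation as Ro
def cur():
    s=env.get_state(); q=np.array(s['orientation']); return np.array(s['tcp_pos']),Ro.from_quat(q[[1,2,3,0]])
def rel(P,Rt):
    p,R=cur(); return (R.inv().apply(np.array(P)-p)).round(4),(R.inv()*Rt).as_rotvec().round(4)
COL=np.array([.6532,.2203,.036,np.radians(35),np.radians(162.8)])
def tool(az,tilt):
    h=-np.array([np.cos(az),np.sin(az),0]);k=np.array([0,0,1.])
    y=np.cos(tilt)*h+np.sin(tilt)*k; z=np.sin(tilt)*h-np.cos(tilt)*k
    return Ro.from_matrix(np.c_[np.cross(y,z),y,z])
E
python3 - <<'E'
from rel import *
z=axes(COL)[0]; T=tool(COL[4],COL[3])
print(rel(COL[:3]+.215*z,T))
E
```

```text
(array([ 0.1377, -0.0396,  0.0687]), array([-0.6071, -0.0909,  0.2898]))
```

To row units: 0.1377 m is 0.1721, 0.111 m is 0.1388, -0.607 rad is -0.1932.

```bash
python3 -m creep '[{"pos": [0.035,-0.01,0],"turn_vec": [-0.0385,-0.0057,0.0185]},{"pos": [0.07,-0.02,0],"turn_vec": [-0.077,-0.0115,0.0369]},{"pos": [0.105,-0.03,0.0125],"turn_vec": [-0.1159,-0.0172,0.0554]},{"pos": [0.1388,-0.04,0.0375],"turn_vec": [-0.1544,-0.0229,0.0738]},{"pos": [0.1721,-0.0495,0.0625],"turn_vec": [-0.1932,-0.029,0.0923]},{"pos": [0.1721,-0.0495,0.0859],"turn_vec": [-0.1932,-0.029,0.0923]},{"pos": [0.1721,-0.0495,0.0859],"turn_vec": [-0.1932,-0.029,0.0923]}]' 0.085
python3 - <<'E'
from rel import *
z=axes(COL)[0]; T=tool(COL[4],COL[3])
print(rel(COL[:3]+.215*z,T), rel(COL[:3]+.128*z,T))
w=shot('wrist','wrist2.png'); w['fish']=True
np.savez('w2.npz',**{k:w[k] for k in ['image','K','R','t']})
i=w['image'][:,:,::-1].copy()
m=sil(w,COL,(0,0,560,420),1); c,_=cv2.findContours((m>127).astype(np.uint8),0,2); cv2.drawContours(i,c,-1,(0,0,255),1)
cv2.imwrite('pics/wrist2.png',i)
E
```

```text
clock: 2.42
tcp_pos: [0.5338, 0.2566, 0.2103]
orientation: [0.242, 0.767, 0.567, 0.177]
wrist_force: [0.7, -0.7, 1.2]
finger_gap: 0.0848
grip_force: 0.0
(array([ 0.0006,  0.0023, -0.0007]), array([-0.0023,  0.0018,  0.0024])) (array([0.0008, 0.0025, 0.0863]), array([-0.0023,  0.0018,  0.0024]))
```

View pics/wrist2.png

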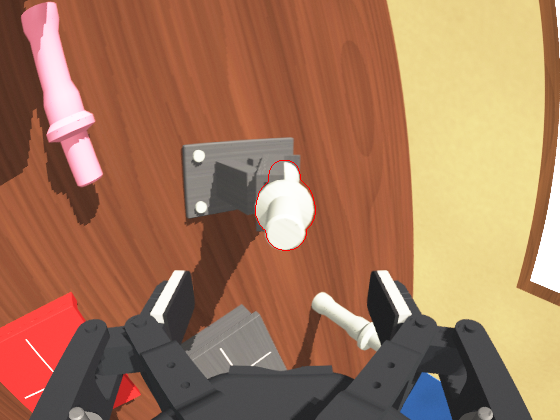

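The predicted outline sits on the column at (286,207), between the open fingers, so I go in along the axis.

```bash
python3 -m creep '[{"pos": [0.001,0.0031,0.025]},{"pos": [0.001,0.0031,0.05]},{"pos": [0.001,0.0031,0.075]},{"pos": [0.001,0.0031,0.095]},{"pos": [0.001,0.0031,0.1079]},{"pos": [0.001,0.0031,0.1079]}]' 0.085
python3 - <<'E'
from rel import *
z=axes(COL)[0]; print(rel(COL[:3]+.128*z,tool(COL[4],COL[3])))
E
```

```text
clock: 3.22
tcp_pos: [0.5853, 0.2426, 0.1429]
orientation: [0.242, 0.768, 0.566, 0.178]
wrist_force: [-0.8, 0.6, -0.2]
finger_gap: 0.0848
grip_force: 0.0
(array([-0.0012, -0.0028,  0.0006]), array([ 0.0002,  0.0001, -0.0001]))
```

```bash
python3 -m creep '[{},{},{},{},{}]' 0.0 30
python3 - <<'E'
from rel import *
z=axes(COL)[0]; print(rel(COL[:3]+.128*z,tool(COL[4],COL[3])))
E
```

```text
clock: 3.85
tcp_pos: [0.5839, 0.2438, 0.1432]
orientation: [0.241, 0.767, 0.567, 0.179]
wrist_force: [-5.3, 0.2, 2.4]
finger_gap: 0.025
grip_force: 29.1
(array([-0.002 , -0.0015,  0.0017]), array([-0.0008, -0.0018,  0.0018]))
```

To row units: -0.131 m is -0.1638, 0.092 m is 0.115.

```bash
python3 -m creep '[{},{"pos": [0,0.0075,-0.01]},{"pos": [0,0.0213,-0.0313]},{"pos": [0,0.0425,-0.0613]},{"pos": [0,0.0688,-0.0975]},{"pos": [0,0.0938,-0.1338]},{"pos": [0,0.115,-0.1638]},{"pos": [0,0.115,-0.1638]}]' 0.0 80
python3 - <<'E'
from rel import *
T=tool(COL[4],0.0); s=env.get_state(); p,R=cur()
g=p-.019*R.apply([0,0,1])
print(s['wrist_force'],s['finger_gap'],g, rel(g-[0,0,.019],T))
w=shot('wrist','wrist3.png')
E
```

```text
clock: 4.85
tcp_pos: [0.5863, 0.2437, 0.3067]
orientation: [0.242, 0.767, 0.565, 0.181]
wrist_force: [-0.1, -0.1, -4.4]
finger_gap: 0.0239
grip_force: 78.8
[-0.14035167 -0.0796986  -4.44285011] 0.023918088871161855 [0.5758082  0.24692041 0.32225971] (array([-0.0001, -0.011 , -0.0035]), array([ 6.154e-01, -4.400e-03, -4.000e-04]))
```

View pics/wrist3.png

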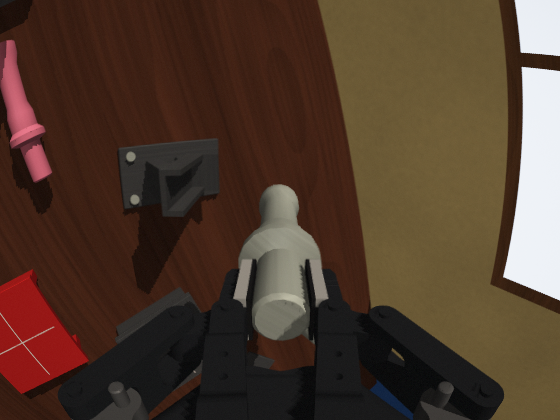

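The column is held by the neck with its top at (280,315), and the rest is empty. Next I refine the stand centre from saved views and compute the transfer.

```bash
python3 - <<'E'
from rel import *
def cross(img,box,thr):
    l,t,r,b=box; i=img[t:b,l:r]; g=cv2.cvtColor(i,cv2.COLOR_RGB2GRAY); g=cv2.resize(g,None,fx=4,fy=4,interpolation=2)
    d=cv2.morphologyEx(g,cv2.MORPH_TOPHAT,np.ones((25,25)))
    d[:24]=0;d[-24:]=0;d[:,:24]=0;d[:,-24:]=0
    m=(d>thr).astype(np.uint8)
    L=cv2.HoughLinesWithAccumulator(m,1,np.pi/360,30)[:,0]
    a=L[0]; 
    bb=next(x for x in L if 0.6<abs(x[1]-a[1])<2.5)
    A=np.array([[np.cos(a[1]),np.sin(a[1])],[np.cos(bb[1]),np.sin(bb[1])]])
    # average similar strong lines
    def avg(r): 
        s=np.array([x for x in L if abs(x[1]-r[1])<.06 and abs(x[0]-r[0])<8 and x[2]>.7*r[2]]); return np.average(s[:,:2],axis=0,weights=s[:,2])
    a,bb=avg(a),avg(bb)
    A=np.array([[np.cos(a[1]),np.sin(a[1])],[np.cos(bb[1]),np.sin(bb[1])]])
    c=np.linalg.solve(A,[a[0],bb[0]]); return (c+.5)/4-.5+[l,t], m.sum()
w1=dict(np.load('w1.npz')); w1['fish']=True
w0=dict(w1); w0['image']=cv2.imread('pics/wrist0.png')[:,:,::-1]; w0['R']=np.array([[1,0,0],[0,-.945,.328],[0,-.328,-.945]]); w0['t']=np.array([-.574,-.043,.380])
sc,sd=cam('scene'),cam('side')
sc['image']=cv2.imread('pics/scene0.png')[:,:,::-1].copy(); sd['image']=cv2.imread('pics/side0.png')[:,:,::-1].copy()
obs=[]
for n,p,box,th in [('w0',w0,(190,165,235,210),15),('w1',w1,(202,245,246,288),15),('sc',sc,(240,192,275,214),15),('sd',sd,(302,180,340,208),15)]:
    c,k=cross(p['image'],box,th); print(n,c.round(1),k); obs.append((p,c))
for T in [obs,obs[:2],obs[2:]]: X,f=tri(T,[.5,0,.045]); print(X.round(4),f)
X0,f=tri(obs,[.5,0,.045])
g=lambda xy: np.concatenate([(proj(p,np.r_[xy,.045])[0]-c)/p['K'][0,0]*1000 for p,c in obs])
X=least_squares(g,X0[:2]).x; print('z=45:',X.round(4),g(X).round(1))
print(rel([X[0],X[1],.31],tool(COL[4],0)))
E
```

```text
w0 [210.4 186.9] 3637
w1 [224.2 265.1] 3025
sc [256.9 200.6] 1545
sd [320.3 194.4] 1963
[ 0.4999 -0.0053  0.0458] [-0.02 -0.01  0.14 -0.22 -1.04 -1.23 -0.3   1.2 ]
[ 0.4999 -0.0052  0.0461] [-0.09  0.02  0.12 -0.02]
[ 0.5003 -0.0047  0.0458] [-0.77 -0.92 -0.76  1.3 ]
z=45: [ 0.4997 -0.0055] [ 0.   0.2  0.1 -0.5 -1.1 -0.8 -0.1  1.5]
(array([-0.262 , -0.001 , -0.0112]), array([0.6083, 0.0016, 0.0016]))
```

To row units: -0.262 m is -0.3275, -0.235 m is -0.2938, 0.608 rad is 0.1935.

```bash
python3 -m creep '[{"pos": [-0.015,0,-0.005],"turn_vec": [0.0159,0,0]},{"pos": [-0.0563,0,-0.01],"turn_vec": [0.0477,0,0]},{"pos": [-0.1125,0,-0.014],"turn_vec": [0.0859,0,0]},{"pos": [-0.175,0,-0.014],"turn_vec": [0.1241,0,0]},{"pos": [-0.2375,0,-0.014],"turn_vec": [0.1592,0,0]},{"pos": [-0.2938,0,-0.014],"turn_vec": [0.1846,0.0003,0.0003]},{"pos": [-0.3275,-0.0013,-0.014],"turn_vec": [0.1935,0.0005,0.0005]},{"pos": [-0.3275,-0.0013,-0.014],"turn_vec": [0.1935,0.0005,0.0005]}]'
python3 - <<'E'
from rel import *
from fit import wmask,cost
import fit
s=env.get_state(); p,R=cur(); print(p.round(4),R.as_matrix()[:,2].round(4),s['wrist_force'].round(1),s['ft_torque'].round(2),s['finger_gap'])
tot=[];im=[]
q0=np.r_[p+R.apply([0,0,1])*.128,0,0]
for n in ['scene','side']:
    c=cam(n); a=proj(c,[q0[:3],q0[:3]+[0,0,.165]]); lo=np.floor(a.min(0)-22).astype(int); hi=np.ceil(a.max(0)+22).astype(int)
    box=(max(lo[0],0),max(lo[1],0),min(hi[0],560),min(hi[1],420)); print(n,a.round(0).tolist(),box)
    i=cv2.resize(c['image'][box[1]:box[3],box[0]:box[2],::-1],None,fx=5,fy=5,interpolation=2)
    cc,_=cv2.findContours((sil(c,q0,box,5)>127).astype(np.uint8),0,2); cv2.drawContours(i,cc,-1,(0,0,255),1); im.append(i)
H=max(i.shape[0] for i in im); o=np.hstack([np.pad(i,((0,H-i.shape[0]),(0,5),(0,0))) for i in im]); print(o.shape)
f=min(1,800/o.shape[1],600/o.shape[0]); cv2.imwrite('pics/held.png',cv2.resize(o,None,fx=f,fy=f))
E
```

```text
clock: 6.0
tcp_pos: [0.5006, -0.0073, 0.3097]
orientation: [-0.0, 0.806, 0.592, 0.001]
wrist_force: [-0.2, -0.3, -4.0]
finger_gap: 0.0245
grip_force: 79.1
[ 0.5006 -0.0073  0.3097] [ 7.e-04  9.e-04 -1.e+00] [-0.2 -0.3 -4. ] [ 0.05 -0.04  0.02] 0.0244562366281593
scene [[253.0, 159.0], [249.0, 101.0]] (np.int64(227), np.int64(79), np.int64(276), np.int64(182))
side [[323.0, 157.0], [326.0, 103.0]] (np.int64(300), np.int64(81), np.int64(349), np.int64(179))
(515, 500, 3)
```

View pics/held.png

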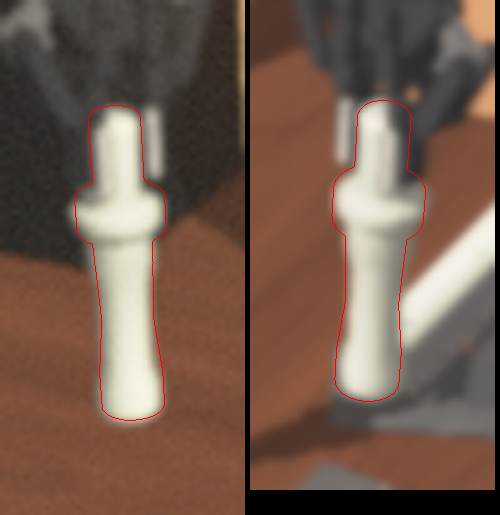

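The held column matches the predicted outline in both views: upright, foot at scene (253,160), within about 1 px. I'll quantify the tilt, then lower it.

```bash
python3 - <<'E'
from rel import *
from fit import wmask
P2=[x for x in PR if x[0]<=.121]
p,R=cur(); S=4
tot=[]
for n in ['scene','side']:
    c=cam(n)
    a=proj(c,[p-[0,0,.128],p-[0,0,.0]]); lo=np.floor(a.min(0)-[16,6]).astype(int); hi=np.ceil(a.max(0)+[16,9]).astype(int)
    box=(lo[0],lo[1],hi[0],hi[1]); m=wmask(c,box,95); tot.append((c,box,m))
def qof(v): # foot xyz, tilt vec
    z=np.array([v[3],v[4],1]); return np.r_[v[:3],np.arctan(np.hypot(v[3],v[4])),np.arctan2(v[4],v[3])]
def cost(v,full=0):
    e=[]
    for c,box,m in tot:
        s=sil(c,qof(v),box,S,0,P2)/255.; sh=sil(c,qof(v),box,S)/255.
        w=np.ones_like(s); w[(sh>.5)&(s<.5)]=0
        y=proj(c,np.array(v[:3])+[0,0,.118])[0][1]; w[:max(0,int((y-box[1])*S))]=0   # ignore above collar
        if c is tot[1][0]:
            x=proj(c,v[:3])[0][0]; w[:,int((x-box[0]+12)*S):]=0
            w[int((proj(c,np.array(v[:3])+[0,0,.09])[0][1]-box[1])*S):,int((x-box[0]+6.5)*S):]=0
        e.append((abs(s-m)*w).sum()/m.sum())
    return np.round(e,3) if full else sum(e)
for k in range(2):
    x0=np.r_[p-[0,0,.128],0,0]+k*np.array([.003,-.003,.003,.02,-.02])
    r=minimize(cost,x0,method='Nelder-Mead',options=dict(initial_simplex=x0+np.vstack([np.zeros(5),np.diag([.004,.004,.004,.03,.03])]),maxiter=500))
    print(r.fun.round(3),cost(r.x,1),'foot',r.x[:3].round(4),'tilt deg',np.degrees(r.x[3:]).round(1))
E
```

```text
0.073 [0.047 0.027] foot [ 0.501  -0.0061  0.1801] tilt deg [-0.5 -0. ]
0.074 [0.046 0.027] foot [ 0.501  -0.0061  0.18  ] tilt deg [-0.6 -0.1]
```

To row units: 0.126 m is 0.1575, 0.12 m is 0.15.

```bash
python3 -m creep '[{"pos": [0,0,0.0188]},{"pos": [0,0,0.05]},{"pos": [0,0,0.0813]},{"pos": [0,0,0.1125]},{"pos": [0,0,0.1375]},{"pos": [0,0,0.15]},{"pos": [0,0,0.1575]},{"pos": [0,0,0.1575]}]'
python3 -m creep '[{"pos": [0,0,0.0025]},{"pos": [0,0,0.005]},{"pos": [0,0,0.0075]},{"pos": [0,0,0.0075]}]'
```

```text
clock: 7.2
tcp_pos: [0.5014, -0.0047, 0.1859]
orientation: [0.001, 0.805, 0.594, 0.002]
wrist_force: [-0.8, 0.2, -4.3]
finger_gap: 0.024
grip_force: 79.1
clock: 7.7
tcp_pos: [0.5014, -0.0049, 0.1798]
orientation: [0.001, 0.805, 0.593, 0.002]
wrist_force: [0.2, -0.2, -4.1]
finger_gap: 0.0243
grip_force: 79.1
```

To row units: 0.0025 m is 0.0031, 0.002 m is 0.0025.

```bash
python3 -m creep '[{"pos": [0,0,0.0013]},{"pos": [0,0,0.0025]},{"pos": [0,0,0.0031]},{"pos": [0,0,0.0031]}]'
python3 -m creep '[{"pos": [0,0,0.0006]},{"pos": [0,0,0.0013]},{"pos": [0,0,0.0013]}]'
```

```text
clock: 8.2
tcp_pos: [0.5014, -0.0049, 0.1774]
orientation: [0.001, 0.805, 0.593, 0.002]
wrist_force: [-1.1, -1.0, -3.3]
finger_gap: 0.0236
grip_force: 79.1
clock: 8.57
tcp_pos: [0.5014, -0.0049, 0.1764]
orientation: [0.001, 0.805, 0.593, 0.002]
wrist_force: [-0.2, -0.6, -5.0]
finger_gap: 0.0242
grip_force: 79.1
```

To row units: 0.0008 m is 0.001, 0.0005 m is 0.0006.

```bash
for k in 1 2 3; do python3 -m creep '[{"pos": [0,0,0.0006]},{"pos": [0,0,0.001]},{"pos": [0,0,0.001]}]' | grep -E 'tcp|wrist'; done
```

```text
tcp_pos: [0.5014, -0.0049, 0.1756]
wrist_force: [-0.6, 0.1, -4.3]
tcp_pos: [0.5014, -0.0049, 0.1748]
wrist_force: [-0.0, -1.0, -4.5]
tcp_pos: [0.5016, -0.0049, 0.1746]
wrist_force: [-1.9, 1.1, 3.4]
```

Contact felt, with the load off the wrist. I press lightly, ease the grip so the foot seats flat, then open.

To row units: 0.0004 m is 0.0005.

```bash
python3 -m creep '[{"pos": [0,0,0.0005]},{"pos": [0,0,0.0005]}]' - 40
python3 -m creep '[{},{},{}]' - 20
```

```text
clock: 9.95
tcp_pos: [0.5018, -0.005, 0.1746]
orientation: [0.001, 0.805, 0.593, 0.003]
wrist_force: [-2.6, 0.5, 6.4]
finger_gap: 0.024
grip_force: 80.7
clock: 10.32
tcp_pos: [0.5018, -0.0049, 0.1746]
orientation: [0.001, 0.805, 0.593, 0.002]
wrist_force: [-3.1, -0.1, 6.5]
finger_gap: 0.024
grip_force: 80.7
```

```bash
python3 -m creep '[{},{},{}]' 0.0 20
python3 -m creep '[{},{},{}]' 0.03 20
```

```text
clock: 10.7
tcp_pos: [0.5018, -0.0049, 0.1746]
orientation: [0.001, 0.805, 0.593, 0.003]
wrist_force: [-2.3, 0.3, 6.8]
finger_gap: 0.0239
grip_force: 80.7
clock: 11.08
tcp_pos: [0.5016, -0.0049, 0.1735]
orientation: [0.001, 0.805, 0.593, 0.002]
wrist_force: [0.2, 0.1, 0.2]
finger_gap: 0.0296
grip_force: 0.0
```

To row units: -0.14 m is -0.175, -0.12 m is -0.15.

```bash
python3 -m creep '[{},{},{},{},{}]' 0.08 20
python3 -m creep '[{"pos": [0,0,-0.0125]},{"pos": [0,0,-0.0375]},{"pos": [0,0,-0.075]},{"pos": [0,0,-0.1125]},{"pos": [0,0,-0.15]},{"pos": [0,0,-0.175]},{"pos": [0,0,-0.175]},{"pos": [0,0,-0.175]}]'
python3 - <<'E'
from rel import *
im=[]
q0=np.r_[.4998,-.0052,.0455,0,0]
for n in ['scene','side']:
    c=cam(n); a=proj(c,[q0[:3],q0[:3]+[0,0,.165]]); m=a.mean(0).astype(int)
    box=(m[0]-50,m[1]-55,m[0]+50,m[1]+65)
    i=cv2.resize(c['image'][box[1]:box[3],box[0]:box[2],::-1],None,fx=4,fy=4,interpolation=2)
    cc,_=cv2.findContours((sil(c,q0,box,4)>127).astype(np.uint8),0,2); cv2.drawContours(i,cc,-1,(0,0,255),1); im.append(i)
cv2.imwrite('pics/placed.png',np.hstack(im))
E
```

```text
clock: 11.7
tcp_pos: [0.5015, -0.0049, 0.1736]
orientation: [0.001, 0.805, 0.593, 0.002]
wrist_force: [-0.1, -0.4, 0.4]
finger_gap: 0.0802
grip_force: 0.0
clock: 12.7
tcp_pos: [0.5007, -0.005, 0.3131]
orientation: [0.001, 0.805, 0.593, 0.002]
wrist_force: [0.4, 0.1, -0.9]
finger_gap: 0.0802
grip_force: 0.0
```

View pics/placed.png

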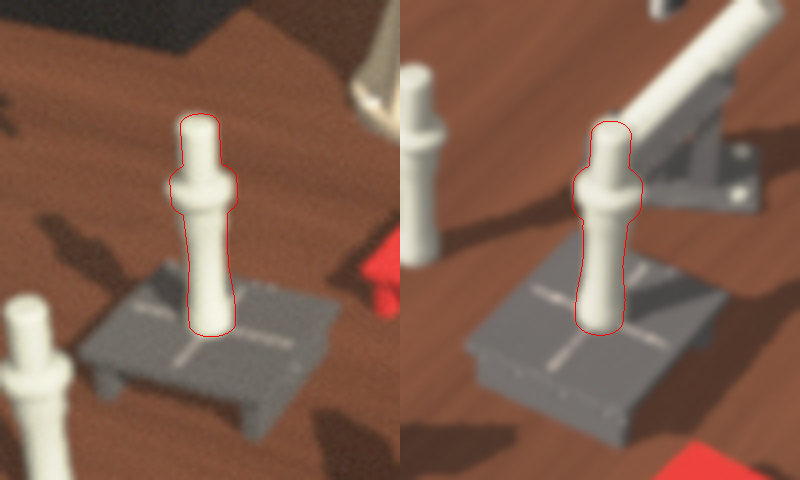

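The column stands upright on the line crossing, its foot within about 1–2 mm of the predicted outline (crop (211,330) and (600,328)). The bar and the finished column are in place. I check stillness, then hand in.

```bash
python3 - <<'E'
from look import *
np.save('s0.npy',shot('side')['image'])
E
python3 -m creep '[{},{},{},{},{},{}]' | head -1
python3 - <<'E'
from look import *
d=abs(shot('side')['image'].astype(int)-np.load('s0.npy'))[100:230,260:370]; print('max/mean change',d.max(),d.mean())
print(env.hand_in())
E
```

```text
clock: 13.6
max/mean change 28 0.5041025641025642
the job is handed in; nothing more can be done
None
```

The column stands upright within about 2 mm of the stand's centre, released and with no clear movement between two pictures 0.8 s apart (small pixel changes only); the bar and finished column were left untouched, and the job was handed in at about 13.7 s.

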